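# Stamp an envelope in the guarded hand press

## Task

Stamp the envelope that lies on the press's wooden sled. With the fingertips, push the sled by its block along the guides, without lifting it, until the block meets the two stop pegs; then reach down through the window of the guard, press the lever's paddle fully down, hold it down for about a second and let it spring up again. Do not touch the guard, do not press the lever before the sled is home, and leave the other things on the table where they are.

Things in the scene. Friction and masses are not known exactly. Their poses are not given: they have to be found in the camera images.
- press: Fixed press, origin on the table; all things of the press share its axes: x roughly away from the robot (yaw within 0.25 rad), y along the guides, z up. Grey base plate x -130 to 100, y -215 to 165 mm, top 14 mm above the table. Aluminium guides along y, inner faces at x = +-47 mm, y -215 to 5, standing 18 mm above the plate. Lever hinge at x 70, y 80, height 110 mm.
- pegs (a point): Where the block's front face ends: midway between the two upright 8 mm steel stop pegs (at x = +-40 mm, 22 mm high), on their -y side, at the base plate's top. Home, the block's back lies 88 mm to -y of here. At x 0, y 7 mm of the press.
- sled: Loose wooden sled, 280 to 460 g, on the base plate between the guides (1 to 3 mm play), 45 to 95 mm short of home; it slides to +y against 2 to 6 N of friction. Origin on its underside, below the envelope's middle; plate 70 x 120 x 12 mm, y -75 to 45. Push block 90 (x) x 88 (y) x 34 mm high at its -y end, y -163 to -75 mm. Home: origin at y = 82 mm in the press's frame.
- block_back (a point): Middle of the flat back (-y) face of the sled's push block, the face to push, 90 mm wide, 34 mm high; 17 mm above the base plate's top.
- window (a point): Centre of the guard's window, at the upper face of its level white sheet, 135 mm above the table. Window 80 mm in x, 90 mm in y; sheet 4 mm thick, 18 mm wide around the window. A clear hood at the same height goes on to +x as far as 152 mm from here. Up to 8 mm off the paddle's middle in x and in y.
- guard: Fixed guard, not to be touched: sheet with window, hood, four posts, and clear panels that hang from 2 to 62 mm under the sheet at its front and both y sides (126 mm overall in y). Origin at the base plate's top, 121 mm under the window's centre.
- paddle (a point): Middle of the upper face of the lever's black paddle, 44 mm (x) x 50 mm (y), seen through the window. Up: level, 120 mm above the table, 15 mm under the guard's upper face, at x -60, y 80 mm of the press. Fully down: about 94 mm above the table. Moves with the lever.
- lever (a joint): Lever angle in rad: 0 up, 0.2 fully down on a rigid stop (paddle 26 mm lower). A spring returns it: about 4.5 N at the paddle to start, about 8 N fully down.
- candle: Bystander: white square block candle, 48 mm wide, 115 mm high with its terracotta saucer of 108 mm diameter; origin at the middle of the underside.
- pen_cup: Bystander: white cup, 76 mm diameter, 95 mm high, with pens up to about 155 mm; origin at the middle of the underside.
- ink_stamp: Bystander: dark wooden hand stamp, 34 mm diameter, 66 mm high; origin at the middle of the underside.
- tape_roll: Bystander: roll of white tape lying flat, 64 mm diameter, 19 mm high; origin at the middle of the underside.
- marker_a: Bystander: lying marker pen, 134 mm long, 19 mm thick, along its x; origin at the middle of the underside.
- marker_b: Bystander: lying marker pen, 134 mm long, 19 mm thick, along its x; origin at the middle of the underside.
- marker_c: Bystander: lying marker pen, 134 mm long, 19 mm thick, along its x; origin at the middle of the underside.

How it is judged:
On the way, in this order (a step that is already met when the one before it is completed fails the run):
1. the sled is pushed home against the pegs (within 7 mm), lever still up (y of sled in the frame of press above 0.075 m and z of sled in the frame of press below 0.02 m and value of joint lever below 0.05 rad), for 0.2 s.
2. with the sled home and the fingers in the window, the lever is fully down (over 0.17 rad) for 0.6 s (y of sled in the frame of press above 0.075 m and z of sled in the frame of press below 0.02 m and value of joint lever above 0.17 rad and x of the grasp point in the frame of window between -0.04 and 0.04 m and y of the grasp point in the frame of window between -0.045 and 0.045 m and z of the grasp point in the frame of window below 0.03 m), for 0.6 s.
At the end, for the whole second after the job is handed in: The sled lies flat and at rest on the press within 7 mm of the pegs, and the lever is up again (under 0.03 rad) (y of sled in the frame of press above 0.075 m and z of sled in the frame of press below 0.02 m and value of joint lever below 0.03 rad and linear speed of sled below 0.01 m/s and angle between sled's own z axis and vertical below 0.05 rad); the robot touches nothing.
It fails at once if the guard is touched (contact force between any of the arm, the fingers and guard above 0.3 N).
It fails at once if the lever is pressed before the sled is home (value of joint lever above 0.06 rad and y of sled in the frame of press below 0.073 m).
It fails at once if the sled is lifted or tipped (z of sled in the frame of press above 0.024 m or angle between sled's own z axis and vertical above 0.15 rad).
It fails at once if another thing on the table is moved by more than 20 mm (distance of any of candle, pen_cup, ink_stamp, tape_roll, marker_a, marker_b, marker_c from where it was at the start of the episode above 0.02 m).
It also fails if it takes over 48 s, if anything falls off the work surface, if the arm or the gripper's body presses on something with over 40 N, if the wrist force passes 120 N, or if a joint passes its speed limit or range.

## Robot

A 6-joint arm with a two-finger parallel gripper is mounted at the origin on the work surface. World frame = base frame: x ahead of the robot, y to its left, z up, the work surface at z = 0. Lengths are in m, angles in rad, forces in N, time in s.
With the tool pointing down it reaches from about 0.425 to 0.95 m from the base axis. Payload 3.5 kg.
Tool frame: the origin (TCP) lies between the finger pads; the fingertips stand 14 mm ahead of it and the grasp point (between the pads) lies 5 mm behind it; z points along the fingers, y is the direction in which the jaws open and shut (so a half turn about z gives the same grasp; the last joint's range is limited). The gripper opens to 85 mm and grips with 20 to 120 N. Pads are 22 mm wide; open, the fingers measure 114 mm over their backs; the gripper's body (76 mm by 85 mm) begins 54 mm behind the grasp point. The pads swing forward as they close: fully open they stand 13 mm farther back than shut.
Start: joints at [-1.304, 0.286, 1.577, -0, 1.279, -0.15], TCP at [0.273, -0.617, 0.245] pointing down, gripper open.
Joint ranges: [-2.77, 2.77], [-0.9, 2.22], [0.21, 2.48], [-1.53, 4.67], [0.24, 2.81], [-2.84, 2.84]. Speed limits (rad/s): [2.79, 2.79, 3.14, 3.14, 3.14, 3.14].

## Interface

Orientations are given as a unit quaternion [x, y, z, w].
In Python, from plant import ctrl gives the robot as it stands. The module is installed in compiled form; this text tells all that it offers.
- The arm moves only by the tool servo_tool, never from a script. Its argument "increments" is text: rows parted by semicolons, each of 7 numbers parted by spaces: the turn, a rotation vector about the tool's x, y, z in rad, then the shift along the tool's x, y, z in cm, then the finger opening in cm, from 0 to 8.54. In form: ax ay az dx dy dz claw; .... A call has 1 to 10 rows; each row is the pose to reach, as a shift and turn from the pose commanded when the call began, along the tool's axes at that moment; what a row does not reach only later rows make up. A row lasts 1/12 s, in which the tool goes at most 41.7 mm and 7.16 degrees, less where a joint would pass 70% of its speed; a pose out of reach is approached as far as the arm can. A call with a gripper value outside its range is refused whole. The fingers move at their own pace and stop on an object; "grip_force" is the grip in N (left out, the last holds). Time passes only in rows, so rows that repeat a pose let the fingers close. It gives the time, the measured TCP pose, the force and the opening at its end, in the units of the state.
- ctrl.get_state(): the state, without advancing time (a new reading comes with each control period).
- ctrl.read_camera(name): name is "scene" or "side" or "wrist"; returns (picture, depth): 384x512x3 uint8, red, green, blue; 384x512 float32, m along the optical axis (not along the pixel's ray), 0 where there is no reading.
- ctrl.camera_info(name): a dict with "camera_matrix" (3x3 intrinsics, pixels), "world_to_cam" (4x4, takes a point from world to camera coordinates). Camera axes: x right, y down, z forward; pixel columns grow to the right and rows downward; lengths in m; the calibration is good to about 2 mm. A picture is of the moment at which its call begins: read the wrist's pose just before it. camera_info takes no time and is no camera call; for the wrist camera it gives the pose at the moment of the call.
- ctrl.sign_off(): hands the job in, once; it reports no verdict.
The state is a dict: "time": time; "qpos": joint angles; "dq": joint speeds; "joint_efforts": joint torques, N m; "eef_pos": TCP position; "tcp_rot": TCP orientation; "contact_force": force on the tool from outside, world axes, zero at the start; "wrist_torque": the same for the moment, N m; "opening": opening from 0.0 (shut) to 1.0 (fully open).
Only numpy, scipy, OpenCV 4.12 (cv2) and the standard library are available. Lean on these libraries where they do the work, as an engineer would, in place of code of your own. Each camera call takes 0.05 s, during which the arm holds its last target.

## Working session

There is one attempt and no reset: what is moved stays moved. The work goes in short steps, Python scripts to look and compute and a tool call to move; the robot and the scene stay as the last step left them, time stands still between calls to the robot, and variables do not carry over. Pictures are saved under pics/ and viewed, and the job is handed in when it is done.

Besides the shell and the picture viewer there is one more tool, called after ">>>" as a command line: name --argument value ..., lists and objects as JSON in quotes. servo_tool: Moves the arm, as the interface text tells. Its arguments: {"type":"object","properties":{"increments":{"type":"string"},"grip_force":{"type":"number"}},"required":["increments"]}

```bash
mkdir -p pics
python3 - <<'E'
from plant import ctrl
import cv2,numpy as np
s=ctrl.get_state();print(s)
for n in["scene","side","wrist"]:
    i=ctrl.camera_info(n);p,d=ctrl.read_camera(n)
    cv2.imwrite(f"pics/{n}0.png",p[:,:,::-1]);np.savez(f"{n}0.npz",p=p,d=d,K=i["camera_matrix"],T=i["world_to_cam"])
    print(n,i)
E
```

```text
{'time': 0.0, 'qpos': array([-1.30401022e+00,  2.87178900e-01,  1.57818583e+00,  5.14350067e-05,
        1.27861334e+00, -1.49982894e-01]), 'dq': array([ 0.00161111, -0.00160313, -0.00020641, -0.00019803, -0.00063392,
       -0.00014251]), 'joint_efforts': array([-2.44926659e-04, -4.05986559e+01, -2.92622727e+01, -1.85387412e-04,
        5.93953970e-03, -6.25125381e-06]), 'eef_pos': array([ 0.27312602, -0.61658569,  0.24393354]), 'tcp_rot': array([ 9.78367247e-01,  2.06872198e-01, -4.50397986e-05, -1.19211197e-03]), 'contact_force': array([-0.00574133,  0.51227623,  0.50232937]), 'wrist_torque': array([0.00253543, 0.01465832, 0.00393296]), 'opening': 0.9998785860637617}
scene {'camera_matrix': array([[419.62574546,   0.        , 252.25083975],
       [  0.        , 419.62574546, 184.52697177],
       [  0.        ,   0.        ,   1.        ]]), 'world_to_cam': array([[-0.34203919,  0.9395397 , -0.01656346,  0.15300099],
       [ 0.51933696,  0.17431575, -0.83660214, -0.23553691],
       [-0.78313365, -0.29475273, -0.54756051,  1.54144911],
       [ 0.        ,  0.        ,  0.      
[... 200 characters left out ...]
orld_to_cam': array([[-0.99213649, -0.12412211, -0.01608974,  0.58883836],
       [-0.08413228,  0.75655238, -0.64849846,  0.08314237],
       [ 0.09266573, -0.64204532, -0.7610459 ,  1.06010549],
       [ 0.        ,  0.        ,  0.        ,  1.        ]])}
wrist {'camera_matrix': array([[332.17072485,   0.        , 259.89483142],
       [  0.        , 332.17072485, 195.98153596],
       [  0.        ,   0.        ,   1.        ]]), 'world_to_cam': array([[ 0.40466211, -0.91446442, -0.00184241, -0.67436793],
       [-0.87817994, -0.3891661 ,  0.27811819, -0.03567168],
       [-0.2550462 , -0.11092593, -0.96054509,  0.37894725],
       [ 0.        ,  0.        ,  0.        ,  1.        ]])}
```

View pics/scene0.png

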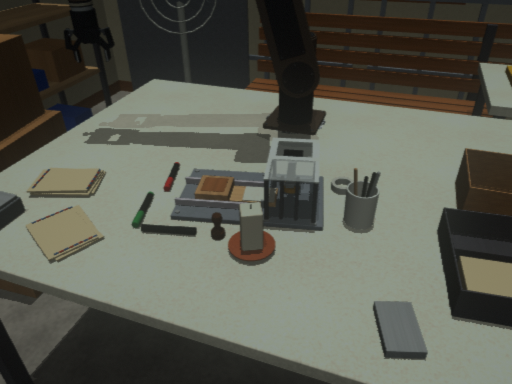

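View pics/side0.png

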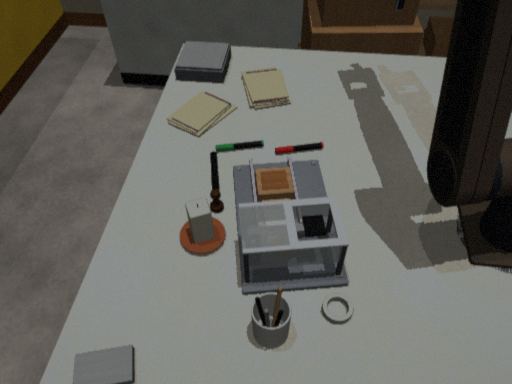

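View pics/wrist0.png

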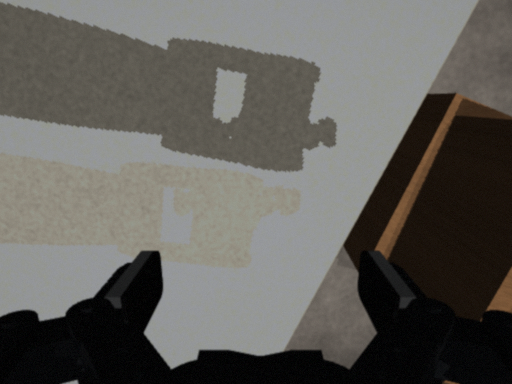

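Scene: press spans about columns 175–325, rows 165–225, with red and green markers left of it. Side: sled at (275,183), window with black paddle at (315,222). Next I'll enlarge both views.

```bash
cat > h.py <<'E'
import numpy as np,cv2
def load(n):
    z=np.load(n+".npz");p,d,K,T=z["p"],z["d"],z["K"],z["T"]
    v,u=np.mgrid[:384,:512]
    c=np.stack([(u-K[0,2])/K[0,0]*d,(v-K[1,2])/K[1,1]*d,d],-1)
    w=(c-T[:3,3])@T[:3,:3]   # R^T (c-t)
    w[d<=0]=np.nan
    return p,d,K,T,w
def ray(K,T,u,v,z):
    c=np.array([(u-K[0,2])/K[0,0],(v-K[1,2])/K[1,1],1.]);R=T[:3,:3];o=-R.T@T[:3,3];r=R.T@c
    return o+r*(z-o[2])/r[2]
def proj(K,T,P):
    c=np.atleast_2d(P)@T[:3,:3].T+T[:3,3];q=c@K.T;return q[:,:2]/q[:,2:]
E
python3 - <<'E'
from h import *
for n,(a,b,c,e) in {"scene0":(160,235,150,350),"side0":(145,295,205,355)}.items():
    p,d,K,T,w=load(n)
    im=cv2.resize(p[a:b,c:e,::-1],None,fx=4,fy=4,interpolation=cv2.INTER_CUBIC);im=cv2.convertScaleAbs(im,alpha=1.5)
    cv2.imwrite(f"pics/{n}z.png",im)
    m=(abs(w[...,2]-.014)<.005)&(w[...,0]>.3)&(w[...,0]<.9)
    ys,xs=np.where(m);mm=(xs>c)&(xs<e)&(ys>a)&(ys<b);pts=w[ys[mm],xs[mm]]
    print(n,len(pts),cv2.minAreaRect(pts[:,:2].astype(np.float32)*1000),np.median(pts,0))
E
```

```text
scene0 4019 ((547.5670776367188, 21.859588623046875), (310.1278381347656, 525.0086059570312), 8.968033790588379) [0.55919804 0.01543826 0.01396442]
side0 5558 ((552.8764038085938, 2.019012451171875), (312.4341735839844, 471.312744140625), 8.768094062805176) [0.51206216 0.06810275 0.01272555]
```

View pics/scene0z.png

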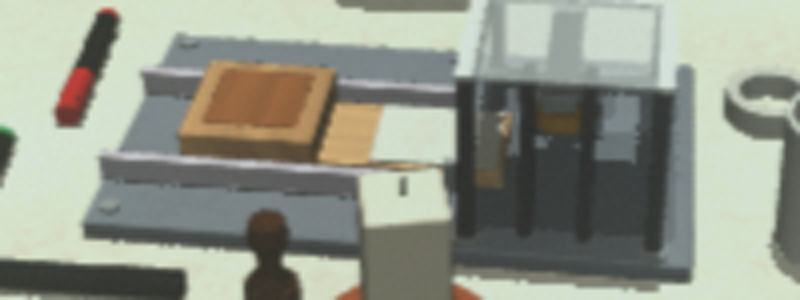

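View pics/side0z.png

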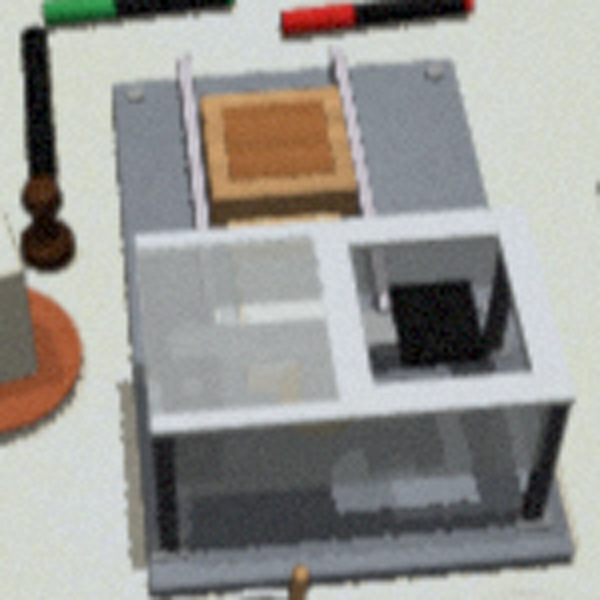

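```bash
cat > fit.py <<'E'
from h import *
from scipy.optimize import least_squares
A={n:load(n) for n in("scene0","side0")}
off={"scene0":(150,160),"side0":(205,145)}
def px(n,U,V): return np.array([(U+.5)/4-.5+off[n][0],(V+.5)/4-.5+off[n][1]])
S="side0";C="scene0"
obs=[]
def add(n,kind,lst):
    for U,V,x,y in lst: obs.append((n,kind,px(n,U,V),x,y))
add(S,"plate",[(113,85,100,-215),(455,62,-130,-215),(150,576,100,165),(574,548,-130,165)])
add(S,"win",[(350,243,40,-45),(498,236,-40,-45),(530,372,-40,45),(372,382,40,45)])
add(S,"block",[(202,95,45,-163),(338,88,-45,-163),(358,188,-45,-75),(210,195,45,-75)])
add(S,"pad",[(390,285,22,-25),(473,281,-22,-25),(488,358,-22,25),(403,364,22,25)])
add(C,"plate",[(175,35,-130,-215),(85,225,100,-215),(693,67,-130,165),(690,265,100,165)])
add(C,"block",[(212,62,-45,-163),(335,68,-45,-75),(318,160,45,-75),(182,138,45,-163)])
Z={"plate":.014,"win":.135,"block":.048,"pad":.120}
def pts(q):
    x0,y0,yaw,sx,sy,wx,wy,px_,py_=q
    o={"plate":(0,0),"win":(wx,wy),"block":(sx,sy),"pad":(px_,py_)}
    c,s=np.cos(yaw),np.sin(yaw);r=[]
    for n,k,uv,x,y in obs:
        X=x/1e3+o[k][0];Y=y/1e3+o[k][1]
        r.append((x0+c*X-s*Y,y0+s*X+c*Y,Z[k]))
    return r
def res(q):
    out=[]
    for (n,k,uv,x,y),P in zip(obs,pts(q)):
        out+=list(proj(A[n][2],A[n][3],P)[0]-uv)
    return np.array(out)
f=least_squares(res,[.55,0,.1,0,0,-.06,.08,-.06,.08],loss="soft_l1")
print(np.round(f.x,4));np.save("fit.npy",f.x)
for (n,k,uv,x,y),r in zip(obs,res(f.x).reshape(-1,2)):print(n,k,x,y,np.round(r,1))
E
python3 fit.py
python3 - <<'E'
from h import *
# depth checks
for n in("side0","scene0"):
    p,d,K,T,w=load(n)
    for k,(a,b) in {"pad":((.11,.127)),"sheet":((.128,.142)),"blk":(.042,.053)}.items():
        m=(w[...,2]>a)&(w[...,2]<b)&(abs(w[...,0]-.5)<.25)&(abs(w[...,1]+0)<.25)
        print(n,k,m.sum(),np.round(np.nanmin(w[m],0),3),np.round(np.nanmax(w[m],0),3),np.round(np.median(w[m],0),4))
E
```

```text
[ 0.5275  0.0493  0.2052  0.0018  0.0013 -0.0581  0.083  -0.0603  0.0818]
side0 plate 100 -215 [-0.  -1.1]
side0 plate -130 -215 [-0.2 -1.2]
side0 plate 100 165 [-0.4  3.3]
side0 plate -130 165 [0.6 1.7]
side0 win 40 -45 [-0.5  0.3]
side0 win -40 -45 [-0.  -0.7]
side0 win -40 45 [ 0.5 -0.1]
side0 win 40 45 [0.  0.4]
side0 block 45 -163 [-1.1  0.5]
side0 block -45 -163 [ 0.1 -0.2]
side0 block -45 -75 [-0.1  0.7]
side0 block 45 -75 [-0.1  1.6]
side0 pad 22 -25 [-0.2  0.4]
side0 pad -22 -25 [-0.3 -0.1]
side0 pad -22 25 [ 0.3 -0.2]
side0 pad 22 25 [ 0.2 -0.1]
scene0 plate -130 -215 [-0.4 -0.5]
scene0 plate 100 -215 [-1.8 -1.1]
scene0 plate -130 165 [-0.  -0.6]
scene0 plate 100 165 [0.3 0.7]
scene0 block -45 -163 [-0.1 -0.6]
scene0 block -45 -75 [ 0.9 -0. ]
scene0 block 45 -75 [-1.3 -4.2]
scene0 block 45 -163 [-1.2 -1.1]
side0 pad 1379 [0.385 0.052 0.11 ] [0.735 0.212 0.127] [0.4791 0.1238 0.1163]
side0 sheet 3873 [0.385 0.046 0.128] [0.614 0.212 0.138] [0.5249 0.1409 0.1332]
side0 blk 1096 [ 0.385 -0.12   0.042] [0.733 0.211 0.053] [ 0.5555 -0.0577  0.0468]
scene0 pad 742 [0.388 0.063 0.11 ] [0.734 0.211 0.126] [0.5924 0.1043 0.1152]
scene0 sheet 1768 [0.386 0.049 0.128] [0.614 0.212 0.138] [0.5344 0.1375 0.1344]
scene0 blk 859 [ 0.501 -0.118  0.042] [0.737 0.21  0.053] [ 0.5698 -0.0526  0.0478]
```

```bash
cat > plan.py <<'E'
from h import *
from scipy.spatial.transform import Rotation as Ro
q=np.load("fit.npy")
def P2W(x,y):
    c,s=np.cos(q[2]),np.sin(q[2]);return np.array([q[0]+c*x-s*y,q[1]+s*x+c*y])
def W2P(p):
    c,s=np.cos(q[2]),np.sin(q[2]);d=np.array(p[:2])-q[:2];return np.array([c*d[0]+s*d[1],-s*d[0]+c*d[1]])
def go(x,y,z,ang=np.pi/2):  # press coords target, tool x at press angle ang
    from plant import ctrl
    s=ctrl.get_state();R=Ro.from_quat(s["tcp_rot"])
    a=q[2]+ang;X=[np.cos(a),np.sin(a),0];Zz=[0,0,-1];Y=np.cross(Zz,X)
    Rt=Ro.from_matrix(np.stack([X,Y,Zz],1))
    rv=(R.inv()*Rt).as_rotvec();t=R.inv().apply(np.r_[P2W(x,y),z]-s["eef_pos"])*100
    print("t",round(s["time"],2),"at press",np.round(W2P(s["eef_pos"]),4),"z",round(s["eef_pos"][2],4),"F",np.round(s["contact_force"],2),"op",round(s["opening"],3))
    print("turn",np.round(rv,3),"shift cm",np.round(t,2))
E
python3 - <<'E'
from plan import *
go(0,-.195,.2)
p,d,K,T,w=load("side0")
for nm,(u,v,z) in {"candle":(205,238,.01),"red0":(276,151,.01),"red1":(322,146,.01),"green":(262,143,.01),"cup":(270,335,0),"stamp":(217,208,.01)}.items():
    print(nm,np.round(W2P(ray(K,T,u,v,z)),3))
E
```

```text
t 0.15 at press [-0.3846 -0.6002] z 0.2442 F [ 0.27  1.43 -0.12] op 0.998
turn [-1.000e-03 -2.000e-03 -1.359e+00] shift cm [ 46.12 -31.53   4.49]
candle [0.177 0.015]
red0 [-0.021 -0.261]
red1 [-0.15  -0.268]
green [ 0.014 -0.297]
cup [0.049 0.259]
stamp [ 0.146 -0.073]
```

>>> servo_tool --increments "0 0 -0.1 3 -2 0 3.5; 0 0 -0.2 6.5 -4.5 0 3.5; 0 0 -0.3 10 -7 0 3.5; 0 0 -0.4 13 -9 0 3.5; 0 0 -0.5 16 -11 0 3.5; 0 0 -0.6 19 -13 0 3.5; 0 0 -0.7 22 -15 0 3.5; 0 0 -0.8 25 -17 0 3.5; 0 0 -0.9 28 -19 0 3.5; 0 0 -1.0 31 -21 0 3.5"

```text
time: 0.98
eef_pos: [0.4722, -0.2979, 0.2451]
tcp_rot: [0.758, 0.652, -0.0, -0.0]
contact_force: [-0.5, -1.3, 0.7]
opening: 0.41
```

```bash
python3 -c "
from plan import *
go(0,-.195,.2)"
```

```text
t 0.98 at press [-0.1248 -0.3286] z 0.2451 F [-0.51 -1.27  0.67] op 0.41
turn [-0.    -0.    -0.354] shift cm [16.86  7.07  4.51]
```

>>> servo_tool --increments "0 0 -0.1 3.4 1.4 0 3.5; 0 0 -0.2 6.8 2.8 0 3.5; 0 0 -0.3 10.2 4.2 0 3.5; 0 0 -0.354 13.5 5.6 1 3.5; 0 0 -0.354 16 6.7 2 3.5; 0 0 -0.354 16.86 7.07 3 3.5; 0 0 -0.354 16.86 7.07 4 3.5; 0 0 -0.354 16.86 7.07 4.5 3.5"

```text
time: 1.65
eef_pos: [0.5664, -0.1437, 0.1981]
tcp_rot: [0.633, 0.774, -0.001, -0.001]
contact_force: [0.7, 0.4, -0.2]
opening: 0.412
```

Run:
```python
from plan import *
from plant import ctrl
go(0,-.195,.1)
i=ctrl.camera_info("wrist");p,d=ctrl.read_camera("wrist")
cv2.imwrite("pics/wrist1.png",p[:,:,::-1]);np.savez("wrist1.npz",p=p,d=d,K=i["camera_matrix"],T=i["world_to_cam"])
```

```text
t 1.65 at press [-0.0011 -0.1969] z 0.1981 F [ 0.66  0.41 -0.16] op 0.412
turn [-0.003 -0.001 -0.004] shift cm [0.18 0.14 9.81]
```

View pics/wrist1.png

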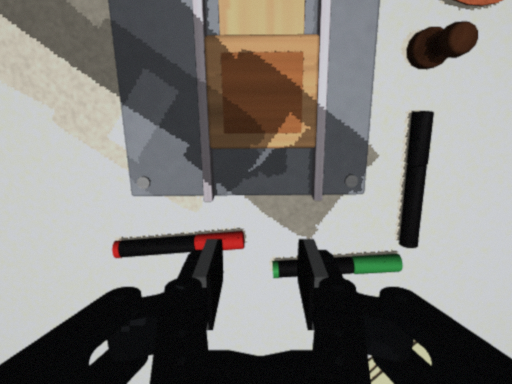

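The wrist view shows the block's back edge at row 149 (columns 207–318) and the plate's end at row 195. The guides are at columns 207 and 320, with the fingers straddling the line between them. Next I'll check these against the fit.

Run:
```python
from plan import *
p,d,K,T,w=load("wrist1")
for nm,(u,v,z) in {"blk back L":(207,149,.048),"blk back R":(318,148,.048),"blk front L":(205,35,.048),"fr R":(320,35,.048),"plate end":(132,195,.014),"plate endR":(364,193,.014),"guideL in":(212,200,.032),"guideR in":(315,199,.032)}.items():
    print(nm,np.round(W2P(ray(K,T,u,v,z)),4))
```

```text
blk back L [-0.0456 -0.1659]
blk back R [ 0.0476 -0.1655]
blk front L [-0.0428 -0.0786]
fr R [ 0.0453 -0.079 ]
plate end [-0.1268 -0.2155]
plate endR [ 0.1003 -0.2144]
guideL in [-0.0458 -0.2155]
guideR in [ 0.0496 -0.2149]
```

>>> servo_tool --increments "-0.003 0 -0.004 0.05 0.1 3 3.5; -0.003 0 -0.004 0.1 0.14 6 3.5; -0.003 0 -0.004 0.18 0.14 9 3.5; -0.003 0 -0.004 0.18 0.14 12 3.5; -0.003 0 -0.004 0.18 0.14 14.5 3.5; -0.003 0 -0.004 0.18 0.14 16 3.5; -0.003 0 -0.004 0.18 0.14 16.4 3.5; -0.003 0 -0.004 0.18 0.14 16.4 3.5"

```text
time: 2.37
eef_pos: [0.5672, -0.143, 0.0351]
tcp_rot: [0.632, 0.775, 0.001, -0.0]
contact_force: [0.2, -0.0, 0.2]
opening: 0.411
```

Run:
```python
from plan import *
from plant import ctrl
go(0,-.17,.034)
i=ctrl.camera_info("wrist");p,d=ctrl.read_camera("wrist")
cv2.imwrite("pics/wrist2.png",p[:,:,::-1])
```

```text
t 2.37 at press [-0.0003 -0.1963] z 0.0351 F [ 0.18 -0.04  0.24] op 0.411
turn [ 0.001 -0.001 -0.003] shift cm [2.63 0.02 0.12]
```

View pics/wrist2.png

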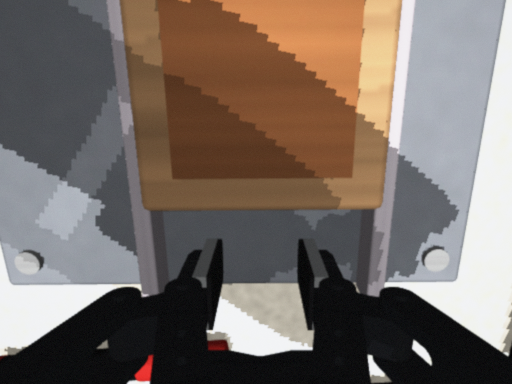

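Fingertips are between the guides, with the block's back edge at row 209, just ahead of them. Starting the push.

>>> servo_tool --increments "0 0 -0.003 0.7 0.02 0 3.5; 0 0 -0.003 1.4 0.02 0 3.5; 0 0 -0.003 2 0.02 0 3.5; 0 0 -0.003 2.6 0.02 0 3.5; 0 0 -0.003 3.2 0.02 0 3.5; 0 0 -0.003 3.8 0.02 0 3.5; 0 0 -0.003 4.4 0.02 0 3.5; 0 0 -0.003 5 0.02 0 3.5; 0 0 -0.003 5 0.02 0 3.5"

```text
time: 3.17
eef_pos: [0.5583, -0.0915, 0.0364]
tcp_rot: [0.63, 0.776, 0.002, 0.001]
contact_force: [1.4, -1.1, 0.5]
opening: 0.408
```

Run:
```python
from plan import *
from plant import ctrl
go(0,-.092,.034)
i=ctrl.camera_info("wrist");p,d=ctrl.read_camera("wrist")
cv2.imwrite("pics/wrist3.png",p[:,:,::-1])
```

```text
t 3.17 at press [ 0.0016 -0.1441] z 0.0364 F [ 1.39 -1.12  0.52] op 0.408
turn [ 0.003 -0.001  0.002] shift cm [ 5.21 -0.15  0.24]
```

View pics/wrist3.png

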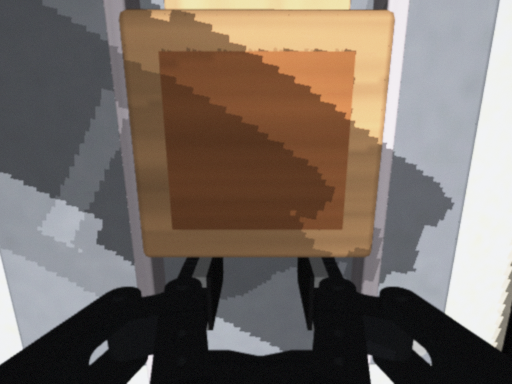

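The block now touches the fingers (edge at row 256) and the sled is straight. Continuing.

>>> servo_tool --increments "0.003 0 0 0.6 -0.05 0.1 3.5; 0.003 0 0 1.2 -0.1 0.15 3.5; 0.003 0 0 1.8 -0.1 0.2 3.5; 0.003 0 0 2.4 -0.1 0.2 3.5; 0.003 0 0 3 -0.1 0.2 3.5; 0.003 0 0 3.5 -0.1 0.2 3.5; 0.003 0 0 3.9 -0.1 0.2 3.5; 0.003 0 0 4.2 -0.1 0.2 3.5; 0.003 0 0 4.4 -0.1 0.2 3.5; 0.003 0 0 4.4 -0.1 0.2 3.5"

```text
time: 4.05
eef_pos: [0.5481, -0.0492, 0.034]
tcp_rot: [0.63, 0.776, 0.0, -0.001]
contact_force: [1.4, -2.3, 1.6]
opening: 0.409
```

Run:
```python
from plan import *
go(0,-.092,.034)
```

```text
t 4.05 at press [ 1.000e-04 -1.007e-01] z 0.034 F [ 1.44 -2.26  1.63] op 0.409
turn [-0.001 -0.001  0.002] shift cm [ 0.87 -0.01  0.  ]
```

Slow final approach, watching for the force to rise at the pegs.

>>> servo_tool --increments "0 0 0 0.2 0 0 3.5; 0 0 0 0.4 0 0 3.5; 0 0 0 0.6 0 0 3.5; 0 0 0 0.75 0 0 3.5; 0 0 0 0.85 0 0 3.5; 0 0 0 0.95 0 0 3.5; 0 0 0 0.95 0 0 3.5"

```text
time: 4.63
eef_pos: [0.5467, -0.0419, 0.0341]
tcp_rot: [0.63, 0.777, -0.001, 0.001]
contact_force: [1.4, -7.3, -1.3]
opening: 0.405
```

Run:
```python
from plan import *
from plant import ctrl
go(0,-.092,.034)
for n in("wrist","side"):
    i=ctrl.camera_info(n);p,d=ctrl.read_camera(n)
    cv2.imwrite(f"pics/{n}4.png",p[:,:,::-1]);np.savez(n+"4.npz",p=p,d=d,K=i["camera_matrix"],T=i["world_to_cam"])
```

```text
t 4.63 at press [ 0.0003 -0.0932] z 0.0341 F [ 1.41 -7.31 -1.25] op 0.405
turn [0.    0.003 0.003] shift cm [ 0.12 -0.03  0.01]
```

View pics/wrist4.png

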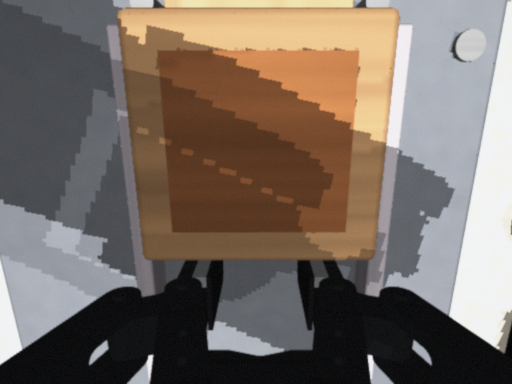

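The block edge is at row 259 and what look like the pegs show at its front corners, (158,3) and (362,3). Force has risen to 7 N, so I'll press a little more to confirm.

>>> servo_tool --increments "0 0 0 0.15 0 0 3.5; 0 0 0 0.3 0 0 3.5; 0 0 0 0.4 0 0 3.5; 0 0 0 0.4 0 0 3.5"

```text
time: 5.07
eef_pos: [0.5469, -0.0417, 0.0343]
tcp_rot: [0.629, 0.777, -0.003, 0.004]
contact_force: [1.9, -20.2, -3.9]
opening: 0.408
```

Run:
```python
from plan import *
go(0,-.12,.034)
p,d,K,T,w=load("wrist4")
for nm,(u,v,z) in {"blk back L":(146,259,.048),"R":(375,259,.048),"blk front L":(120,10,.048),"fr R":(397,10,.048)}.items():
    print(nm,np.round(W2P(ray(K,T,u,v,z)),4))
```

```text
t 5.07 at press [ 0.0005 -0.093 ] z 0.0343 F [  1.88 -20.19  -3.93] op 0.408
turn [0.001 0.01  0.005] shift cm [-2.7  -0.06  0.06]
blk back L [-0.0428 -0.081 ]
R [ 0.0443 -0.0808]
blk front L [-0.0429  0.0038]
fr R [0.0425 0.004 ]
```

The sled is home: the push stalls at 20 N and the back face measures y = -81 mm. Backing off, then up.

>>> servo_tool --increments "0 0 0 -0.6 0 0 3.5; 0 0 0 -1.4 0 0 3.5; 0 0 0 -2.4 0 0 3.5; 0 0 0 -3 0 -1 3.5; 0 0 0 -3 0 -4 3.5; 0 0 0 -3 0 -8 0; 0 0 0 -3 0 -12 0; 0 0 0 -3 0 -16 0; 0 0 0 -3 0 -19 0; 0 0 0 -3 0 -20 0"

```text
time: 5.9
eef_pos: [0.5544, -0.0666, 0.2419]
tcp_rot: [0.63, 0.776, 0.002, 0.005]
contact_force: [0.9, 0.7, 0.5]
opening: 0.002
```

Run:
```python
from plan import *
from plant import ctrl
go(-.060,.05,.235)
p,d=ctrl.read_camera("side")
cv2.imwrite("pics/side5.png",p[:,:,::-1])
```

```text
t 5.9 at press [ 0.0028 -0.119 ] z 0.2419 F [0.92 0.75 0.47] op 0.002
turn [0.01  0.005 0.002] shift cm [16.91 -6.25  0.55]
```

View pics/side5.png

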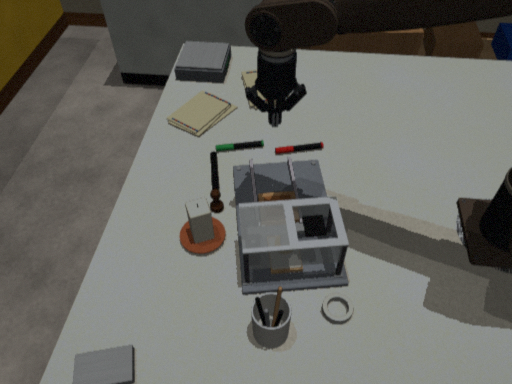

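Run:
```python
import cv2
a=cv2.imread("pics/side5.png")[30:140,220:340]
cv2.imwrite("pics/side5z.png",cv2.convertScaleAbs(cv2.resize(a,None,fx=5,fy=5,interpolation=2),alpha=2.5,beta=20))
```

```text
(no output)
```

View pics/side5z.png

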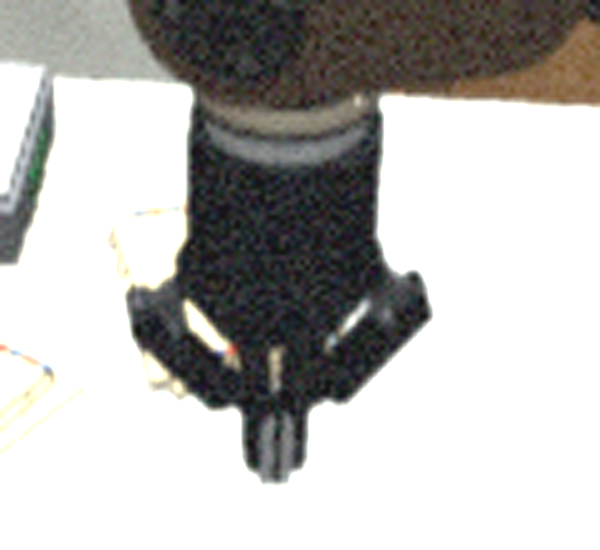

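>>> servo_tool --increments "0.003 0.002 0 3 -1.2 0 0; 0.006 0.003 0 6 -2.5 0 0; 0.01 0.005 0.002 9 -4 0 0; 0.01 0.005 0.002 12 -5 0 0; 0.01 0.005 0.002 14 -6 0 0; 0.01 0.005 0.002 15 -6.25 0 0; 0.01 0.005 0.002 15 -6.25 0 0"

```text
time: 6.53
eef_pos: [0.4584, 0.0693, 0.2328]
tcp_rot: [0.63, 0.777, -0.003, -0.006]
contact_force: [0.1, -0.3, -0.1]
opening: -0.004
```

Run:
```python
from plan import *
from plant import ctrl
go(-.060,.08,.235)
for n in("wrist","scene","side"):
    i=ctrl.camera_info(n);p,d=ctrl.read_camera(n)
    cv2.imwrite(f"pics/{n}6.png",p[:,:,::-1]);np.savez(n+"6.npz",p=p,d=d,K=i["camera_matrix"],T=i["world_to_cam"])
```

```text
t 6.53 at press [-0.0636  0.0337] z 0.2328 F [ 0.12 -0.34 -0.05] op -0.004
turn [-0.012 -0.006  0.002] shift cm [ 4.63  0.36 -0.2 ]
```

View pics/wrist6.png

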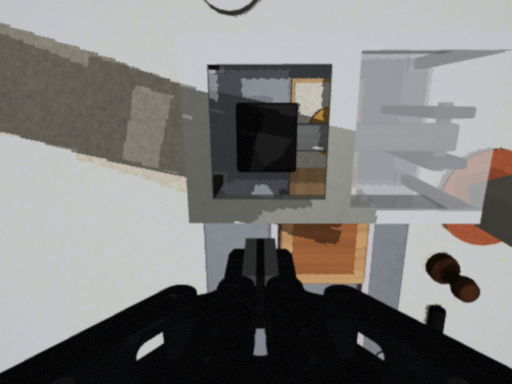

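The view shows the window at columns 208–332, rows 65–199, with the paddle at (267,137). The sled's block is seated behind it.

Run:
```python
from plan import *
p,d,K,T,w=load("wrist6")
for nm,(u,v,z) in {"w1":(208,65,.135),"w2":(332,65,.135),"w3":(327,199,.135),"w4":(214,199,.135),"p1":(237,103,.12),"p2":(298,103,.12),"p3":(297,172,.12),"p4":(237,172,.12),"blkfrontL?":(280,224,.048),"back L":(280,282,.048)}.items():
    print(nm,np.round(W2P(ray(K,T,u,v,z)),4))
im=cv2.resize(p[40:300,170:400,::-1],None,fx=2.3,fy=2.3,interpolation=2)
cv2.imwrite("pics/w6z.png",cv2.convertScaleAbs(im,alpha=1.4))
p,d,K,T,w=load("side6")
cv2.imwrite("pics/s6z.png",cv2.convertScaleAbs(cv2.resize(p[60:290,200:400,::-1],None,fx=2.6,fy=2.6,interpolation=2),alpha=1.7,beta=20))
```

```text
w1 [-0.0979  0.1259]
w2 [-0.0188  0.1259]
w3 [-0.0169  0.037 ]
w4 [-0.0972  0.0366]
p1 [-0.0809  0.1024]
p2 [-0.0382  0.1025]
p3 [-0.0373  0.0533]
p4 [-0.0817  0.0531]
blkfrontL? [-0.0452 -0.0149]
back L [-0.044  -0.0803]
```

View pics/w6z.png

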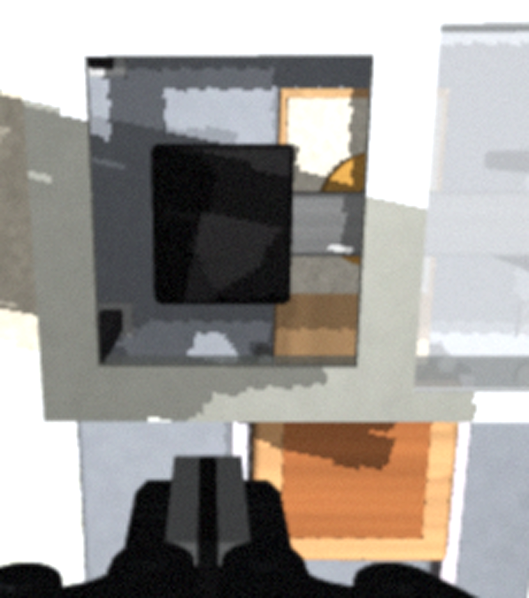

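View pics/s6z.png

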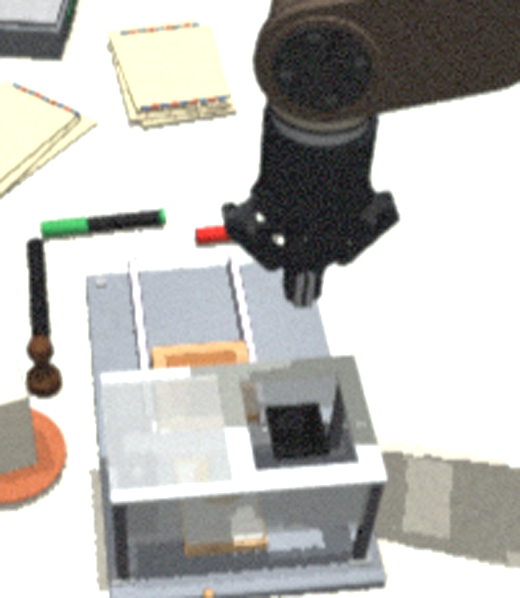

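```bash
python3 -c "
from plan import *
go(-.058,.080,.2)"
```

```text
t 6.68 at press [-0.062   0.0312] z 0.2339 F [-0.39  0.4  -0.38] op 0.0
turn [-0.011 -0.005 -0.001] shift cm [4.87 0.43 3.41]
```

>>> servo_tool --increments "-0.005 -0.003 0 1.5 0.2 0 0; -0.011 -0.005 0 3 0.43 0 0; -0.011 -0.005 0 4.2 0.43 0 0; -0.011 -0.005 0 4.87 0.43 1 0; -0.011 -0.005 0 4.87 0.43 2 0; -0.011 -0.005 0 4.87 0.43 3 0; -0.011 -0.005 0 4.87 0.43 3.4 0; -0.011 -0.005 0 4.87 0.43 3.4 0; -0.011 -0.005 0 4.87 0.43 3.4 0"

```text
time: 7.43
eef_pos: [0.4537, 0.1159, 0.1998]
tcp_rot: [0.631, 0.775, -0.0, -0.0]
contact_force: [-0.1, -0.8, 0.7]
opening: 0.0
```

Run:
```python
from plan import *
from plant import ctrl
go(-.058,.08,.145)
p,d=ctrl.read_camera("wrist")
cv2.imwrite("pics/w7.png",p[:,:,::-1])
```

```text
t 7.43 at press [-0.0586  0.0802] z 0.1998 F [-0.05 -0.85  0.68] op 0.0
turn [-0.    -0.    -0.001] shift cm [-0.02  0.06  5.48]
```

View pics/w7.png

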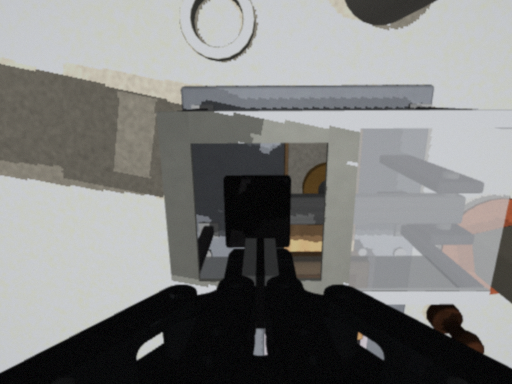

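The fingers (column 260) are centred on the window (columns 192–328) and over the paddle. Descending.

>>> servo_tool --increments "0 0 0 0 0.03 1.5 0; 0 0 0 0 0.05 3 0; 0 0 0 0 0.05 4.5 0; 0 0 0 0 0.05 5.5 0; 0 0 0 0 0.05 6.2 0; 0 0 0 0 0.05 6.8 0; 0 0 0 0 0.05 7.4 0; 0 0 0 0 0.05 8 0; 0 0 0 0 0.05 8.5 0; 0 0 0 0 0.05 8.8 0"

```text
time: 8.32
eef_pos: [0.4547, 0.1165, 0.1136]
tcp_rot: [0.631, 0.776, 0.0, 0.0]
contact_force: [-3.9, -0.6, 7.3]
opening: -0.002
```

```bash
python3 -c "
from plan import *
go(-.058,.080,.108)"
```

```text
t 8.32 at press [-0.0575  0.0806] z 0.1136 F [-3.93 -0.59  7.33] op -0.002
turn [0. 0. 0.] shift cm [-0.06 -0.05  0.56]
```

>>> servo_tool --increments "0 0 0 -0.03 -0.02 0.3 0; 0 0 0 -0.03 -0.02 0.5 0; 0 0 0 -0.03 -0.02 0.7 0; 0 0 0 -0.03 -0.02 0.8 0; 0 0 0 -0.03 -0.02 0.8 0"

```text
time: 8.73
eef_pos: [0.4554, 0.1166, 0.1089]
tcp_rot: [0.631, 0.776, 0.0, 0.0]
contact_force: [-10.5, -0.3, 21.8]
opening: 0.001
```

Run:
```python
from plan import *
from plant import ctrl
go(-.058,.08,.108)
for n in("side","scene","wrist"):
    i=ctrl.camera_info(n);p,d=ctrl.read_camera(n)
    cv2.imwrite(f"pics/{n}8.png",p[:,:,::-1])
    if n!="wrist":
        o=(60,290,200,400) if n=="side" else (130,260,200,350)
        cv2.imwrite(f"pics/{n}8z.png",cv2.convertScaleAbs(cv2.resize(p[o[0]:o[1],o[2]:o[3],::-1],None,fx=2.6,fy=2.6,interpolation=2),alpha=1.7,beta=20))
```

```text
t 8.73 at press [-0.0568  0.0806] z 0.1089 F [-10.47  -0.31  21.76] op 0.001
turn [ 0. -0.  0.] shift cm [-0.06 -0.12  0.09]
```

View pics/side8z.png

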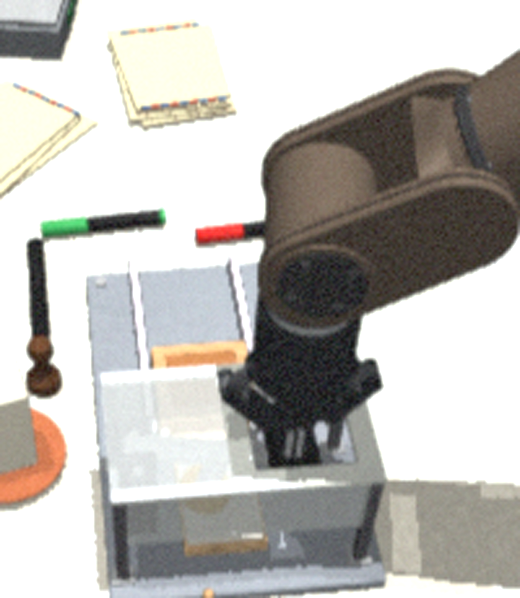

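TCP stalled at z 0.109 with 22 N, so the lever is on its stop. The side view shows the fingers clear inside the window. Holding for about a second.

>>> servo_tool --increments "0 0 0 0 0 0 0; 0 0 0 0 0 0.05 0; 0 0 0 0 0 0.1 0; 0 0 0 0 0 0.1 0; 0 0 0 0 0 0.1 0; 0 0 0 0 0 0.1 0; 0 0 0 0 0 0.1 0; 0 0 0 0 0 0.1 0; 0 0 0 0 0 0.1 0; 0 0 0 0 0 0.1 0"

```text
time: 9.72
eef_pos: [0.4555, 0.1166, 0.1087]
tcp_rot: [0.631, 0.776, 0.0, 0.0]
contact_force: [-12.3, -1.0, 24.9]
opening: -0.001
```

```bash
python3 -c "
from plan import *
go(-.058,.080,.2)"
```

```text
t 9.72 at press [-0.0567  0.0806] z 0.1087 F [-12.28  -1.04  24.93] op -0.001
turn [ 0.    -0.     0.001] shift cm [-0.06 -0.12 -9.13]
```

>>> servo_tool --increments "0 0 0 0 0 -0.4 0; 0 0 0 0 -0.05 -1 0; 0 0 0 0 -0.1 -1.6 0; 0 0 0 0 -0.1 -2.2 0; 0 0 0 0 -0.1 -2.8 0; 0 0 0 0 -0.1 -3.6 0; 0 0 0 0 -0.1 -5 0; 0 0 0 0 -0.1 -7 0; 0 0 0 0 -0.1 -9.5 0; 0 0 0 0 -0.1 -12 0"

```text
time: 10.55
eef_pos: [0.4528, 0.1158, 0.224]
tcp_rot: [0.631, 0.776, -0.0, 0.0]
contact_force: [-0.2, 0.9, -0.8]
opening: -0.002
```

>>> servo_tool --increments "0 0 0 -2 0 -1 0; 0 0 0 -5 0 -1 0; 0 0 0 -8 0 -1 0; 0 0 0 -11 0 -1 0; 0 0 0 -13 0 -1 0; 0 0 0 -13 0 -1 0"

```text
time: 11.05
eef_pos: [0.4804, -0.0144, 0.2338]
tcp_rot: [0.633, 0.775, 0.0, 0.001]
contact_force: [-0.5, -1.4, 0.1]
opening: 0.0
```

Run:
```python
from plan import *
from plant import ctrl
go(-.058,.08,.2)
i=ctrl.camera_info("wrist");p,d=ctrl.read_camera("wrist");K,T=i["camera_matrix"],i["world_to_cam"]
np.savez("wrist9.npz",p=p,d=d,K=K,T=T);cv2.imwrite("pics/wrist9.png",p[:,:,::-1])
p,d,K,T,w=load("wrist9")
# paddle height from depth
u,v=proj(K,T,np.r_[P2W(-.06,.08),.12])[0].astype(int);print(u,v,np.round(w[v-5:v+6:5,u-10:u+11:10,2],4))
p,d=ctrl.read_camera("side");cv2.imwrite("pics/side9.png",p[:,:,::-1])
```

```text
t 11.05 at press [-0.059  -0.0528] z 0.2338 F [-0.5  -1.37  0.09] op 0.0
turn [ 0.002  0.002 -0.004] shift cm [13.28  0.04  3.36]
256 -1 []
```

View pics/wrist9.png

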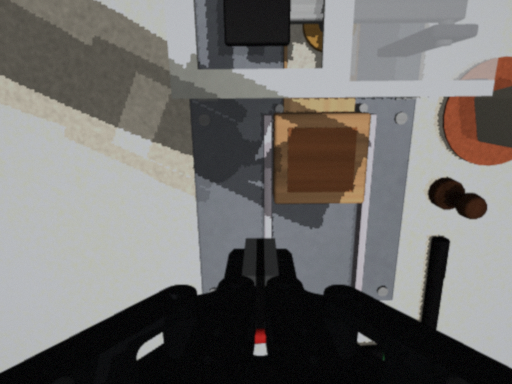

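View pics/side9.png

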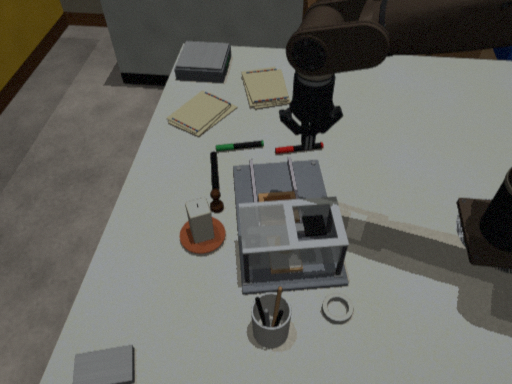

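Run:
```python
from plan import *
p,d,K,T,w=load("wrist9")
print("paddle z",np.nanmedian(w[8:38,232:282,2]))
for c in((277,203),(365,202),(276,114),(368,114)):print(np.round(W2P(ray(K,T,*c,.048)),4))
from plant import ctrl
print(ctrl.get_state()["time"],ctrl.sign_off())
```

```text
paddle z 0.11997469223069548
[-0.0416 -0.0813]
[ 0.0457 -0.0807]
[-0.0434  0.0045]
[0.0413 0.0041]
the job is handed in; nothing more can be done
11.15 None
```

The envelope was stamped and the job handed in at about 11 s. The sign-off gives no verdict, so this rests on my own checks.

- **Sled:** I pushed it home by its block with the fingertips until it stalled on the pegs at about 20 N. In the last image the block's back is at y ≈ -81 mm, which is the home value. The block's front measured y ≈ 4 mm rather than 7 mm, which is still inside the 7 mm limit. I put that down to the block's rounded edge and the camera calibration.
- **Lever:** I pressed the paddle through the middle of the window until it met its stop, with the fingertips about 95 mm above the table. I held it there for about 1.3 s at 22–25 N, then let it up. Afterwards the paddle measured 120.0 mm above the table, which is fully up.
- **Guard and other things:** I saw no sign of the guard being touched, but I had no direct measure of guard contact. Fingers and gripper looked clear of it in the images. In the pictures the other things on the table look to be where they started.

At hand-in the arm was clear above the guides, about 220 mm above the table at the fingertips and touching nothing.

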